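# Worn felt wheel into the sweeps bin

## Robot

A 7-joint arm with a two-finger parallel gripper is mounted at the origin on the work surface. World frame = base frame: x ahead of the robot, y to its left, z up, the work surface at z = 0. Lengths are in mm, angles in rad, forces in N, time in s.
With the tool pointing down it reaches from about 350 to 900 mm from the base axis. Payload 19.9 kg.
Tool frame: the origin (TCP) lies between the finger pads; the fingertips stand 8 mm ahead of it and the grasp point (between the pads) lies 11 mm behind it (robot.tip_extent is the distance from the TCP to the fingertips, in mm); z points along the fingers, y is the direction in which the jaws open and shut (so a half turn about z gives the same grasp; the last joint's range is limited). The gripper opens to 94 mm and grips with 3 to 60 N. Pads are 16 mm wide; open, the fingers measure 119 mm over their backs; the gripper's body (75 mm by 177 mm) begins 78 mm behind the grasp point.
Start: joints at [-1.282, 0.417, -0.01, 1.614, 0.005, 1.111, -0.053], TCP at [202.398, 591.297, 186.525] pointing down, gripper open.
Joint ranges: [-2.81, 2.81], [-0.39, 2.02], [-1.27, 1.25], [0.06, 2.57], [-1.19, 4.33], [0.19, 2], [-2.82, 2.82]. Speed limits (rad/s): [1.89, 1.89, 2.39, 2.39, 3.01, 3.01, 3.01].

## Interface

Orientations are given as a 3x3 rotation matrix whose columns are the frame's x, y, z axes.
In Python, from rig import sensors, optics, job, robot gives the robot as it stands. The module is installed in compiled form; this text tells all that it offers.
- The arm moves only by the tool servo_tool, never from a script. Its argument "series" is a list of rows, each an object with "fingers": the closure, from -1 (fully open) to 1 (shut); "offset": the shift along the tool's x, y, z as a fraction of full scale, a list of three; "turn": the turn about the tool's z as a fraction of full scale. In form: [{"fingers": fingers, "offset": [tx, ty, tz], "turn": turn}, ...]. A call has exactly 5 rows; each row shifts and turns the commanded pose from where the row before left it, along the tool's axes as they then stand; what a row does not reach is not made up. Full scale, the value 1, is 0.4 m for a shift and pi rad for a turn. A row lasts 1/10 s, in which the tool goes at most 50 mm and 8.59 degrees, less where a joint would pass 70% of its speed; a pose out of reach is approached as far as the arm can. A call with a number of a shift or a turn outside -1 to 1 is refused whole. A call with a gripper value outside its range is refused whole. The fingers move at their own pace and stop on an object; the grip force is fixed at half the most. Time passes only in rows, so rows that do not move let the fingers close, or fill a call up. It gives the time, the measured TCP pose, the force and the opening at its end, in the units of the state.
- sensors.get_state(): the state, without advancing time (a new reading comes with each control period).
- optics.grab_frame(name): name is "scene" or "top" or "wrist"; returns the picture (400x640x3 uint8, red, green, blue); there is no depth.
- optics.calibration(name): a dict with "fx", "fy", "cx", "cy" (pixels), "k1" (the pictures are not rectified: a ray, as slopes to the right and down, at radius r is drawn at 1 + k1 r^2 times it, then the intrinsics apply), "position" and "rotation" of the camera in the world. Camera axes: x right, y up, looking along -z (the intrinsics and any distortion apply to the point x, -y, -z); pixel columns grow to the right and rows downward; lengths in mm; the calibration is good to about 2 mm. A picture is of the moment at which its call begins: read the wrist's pose just before it. calibration takes no time and is no camera call; for the wrist camera it gives the pose at the moment of the call.
- job.job_done(): hands the job in, once; it reports no verdict.
The state is a dict: "time": time; "joint_pos": joint angles; "qvel": joint speeds; "tau": joint torques, N m; "tcp_pos": TCP position; "ee_rot": TCP orientation; "force": force on the tool from outside, world axes, zero at the start; "moment": the same for the moment, N m; "grip_width": finger opening in mm.
Only numpy, scipy, OpenCV 4.12 (cv2) and the standard library are available. Lean on these libraries where they do the work, as an engineer would, in place of code of your own. Each camera call takes 0.05 s, during which the arm holds its last target. There are 200 camera calls.

## Task

The dark, worn-out felt polishing wheel is finished: throw it into the steel bench bin. With the wheel in hand, press the bin's red lever right down and hold it there for a moment so that the lid stands fully open, then let the lever go and drop the wheel in before the slow-closing lid comes down, and leave the bin shut. Leave the clean wheel, the ring tray, the pearl dish and the polish bar where they are.

Things in the scene. Friction and masses are not known exactly. Their poses are not given: they have to be found in the camera images.
- worn_wheel_center (a point): Centre (half-way up) of the loose worn hard-felt polishing wheel: a flat disc 46 mm in diameter and 20 mm thick, nearly black with grime, brown wooden hub and small dark hole in the middle, about 25 g, lying flat on the work surface (centre 10 mm up). Grip it across its diameter.
- clean_wheel_center (a point): Centre (half-way up) of the loose new felt wheel: a clean cream disc 52 mm in diameter and 20 mm thick with the same brown hub, lying flat. A bystander, not to be moved.
- bin: Fixed round steel bench bin, 170 mm outer diameter, 180 mm tall to the rim, 3 mm wall. Origin at the centre of its underside, z up. Its own -x side is the front, where the red lever pad sticks out on a steel wire yoke that runs along both sides, 101 mm out from the middle; a black spine (44 mm wide, reaching 119 mm behind the axis) is at the back (+x).
- lid_hinge (a point): Middle of the lid's hinge axis (along the bin's own y), at the back, 112 mm behind the bin's axis and 185 mm up. The lid is a dark green disc 177 mm in diameter, its top 200 mm above the work surface when shut; it swings up and back, its front edge reaching about 385 mm above the work surface.
- bin_mouth (a point): Centre of the bin's round mouth, at the rim, 180 mm up; the opening is 164 mm in diameter. With the lid fully up, the front two thirds of the mouth are clear for a hand from above.
- bin_floor (a point): Centre of the bin's inner floor, 7 mm above the work surface.
- lever_pad (a point): Red ribbed pad at the front end of the lid-lift lever: 92 mm wide (along the bin's y), 50 mm deep, 8 mm thick. This point is the centre of its top face, 150 mm in front of the bin's axis (65 mm from the can's wall), 170 mm up at rest and about 109 mm up when fully down; it slopes 0.16 rad either way. Press it straight down with the fingertips or the underside of the held wheel.
- lever (a joint): Lid-lift lever in rad: 0 up at rest, 0.32 fully down at its stop (about 60 mm of travel at the pad). Linked to the lid (lid angle = 4.375 x lever angle). The lid is oil-damped both ways, so the force at the pad grows with speed: about 11 N at 25 mm/s, 20 N at 50 mm/s, under 2 N once still. Let go, it comes up slowly with the lid.
- lid (a joint): Angle of the lid in rad: 0 shut, 1.40 fully open (80 degrees). Let go from fully open it sinks by itself against its damper: slowly at first (still above about 0.9 rad, open enough for a hand at the front of the mouth, after 3.5 s), shut after about 8 s.
- ring_tray_center (a point): Middle of a light wooden tray 150 x 220 x 36 mm with cream rolls full of rings (tops 50 mm up). A bystander, not to be moved.
- pearl_dish_center (a point): Middle of a white ceramic dish, 94 mm in diameter and 36 mm high, with pearls. A bystander, not to be moved.
- compound_bar_center (a point): Middle of a dark red bar of polishing compound in a paper sleeve, 115 x 38 x 32 mm. A bystander, not to be moved.
Things that resemble listed ones, but are neither listed nor needed, are in the scene too. Leave any green or yellow look-alike of the part that bears worn_wheel_center alone.

How it is judged:
By the outcome, as a careful person would: the job done as asked, in the order asked, and still so for the second after the job is handed in, with the robot touching nothing.
It also fails if it takes over 67 s, if anything falls off the work surface, if the arm or the gripper's body presses on something with over 40 N, if the wrist force passes 120 N, or if a joint passes its speed limit or range.

## Working session

There is one attempt and no reset: what is moved stays moved. The work goes in short steps, Python scripts to look and compute and a tool call to move; the robot and the scene stay as the last step left them, time stands still between calls to the robot, and variables do not carry over. Pictures are saved under pics/ and viewed, about 8 in all and at most 12, crops included, and the job is handed in when it is done.

Besides the shell and the picture viewer there is one more tool, called after ">>>" as a command line: name --argument value ..., lists and objects as JSON in quotes. servo_tool: Moves the arm, as the interface text tells. Its arguments: {"type":"object","properties":{"series":{"type":"array"}},"required":["series"]}

```bash
mkdir -p pics; cat > h.py <<'E'
import numpy as np, cv2
from rig import sensors, optics, job, robot
def world(name,u,v,z,c=None):
    c=c or optics.calibration(name)
    x,y=(u-c['cx'])/c['fx'],(v-c['cy'])/c['fy']
    K=np.array([[c['fx'],0,c['cx']],[0,c['fy'],c['cy']],[0,0,1.]])
    p=cv2.undistortPoints(np.array([[[u,v]]],float),K,np.array([c['k1'],0,0,0.]))[0,0]
    d=np.array(c['rotation'])@np.array([p[0],-p[1],-1]); o=np.array(c['position'])
    return np.round(o+d*(z-o[2])/d[2],1)
def snap(name,f,crop=None,s=1):
    im=optics.grab_frame(name)[:,:,::-1]
    if crop: a,b,w,h=crop; im=im[b:b+h,a:a+w]
    cv2.imwrite('pics/'+f,cv2.resize(im,None,fx=s,fy=s,interpolation=cv2.INTER_CUBIC))
E
python3 - <<'E'
from h import *
snap('top','t1.png',s=1.25); snap('scene','s1.png')
s=sensors.get_state(); print(s['time'],s['tcp_pos'],np.round(s['ee_rot'],3),s['grip_width'],s['force'])
for n in('top','scene','wrist'):
    c=optics.calibration(n); print(n,c['fx'],c['k1'],c['position'],np.round(c['rotation'],2).tolist())
E
```

```text
0.1 [202.28598001 590.9567248  185.98306546] [[-0.946  0.324 -0.   ]
 [ 0.324  0.946 -0.001]
 [-0.    -0.001 -1.   ]] 93.5389250655693 [ 0.15998406  0.02234808 -0.30167882]
top 423.3318866964055 -0.05511023255423324 [ 392.89884795  -72.16354182 1180.87055371] [[0.02, 0.98, -0.2], [-1.0, 0.02, -0.01], [-0.01, 0.2, 0.98]]
scene 376.48003508941963 -0.08746851464541171 [1352.66188942 -569.38935228 1021.68681556] [[0.55, -0.59, 0.59], [0.84, 0.38, -0.39], [0.01, 0.71, 0.7]]
wrist 285.8595579962034 -0.03441995930661298 [136.92784201 612.72211752 384.83933943] [[0.32, -0.92, -0.22], [0.95, 0.31, 0.08], [-0.0, -0.24, 0.97]]
```

View pics/t1.png

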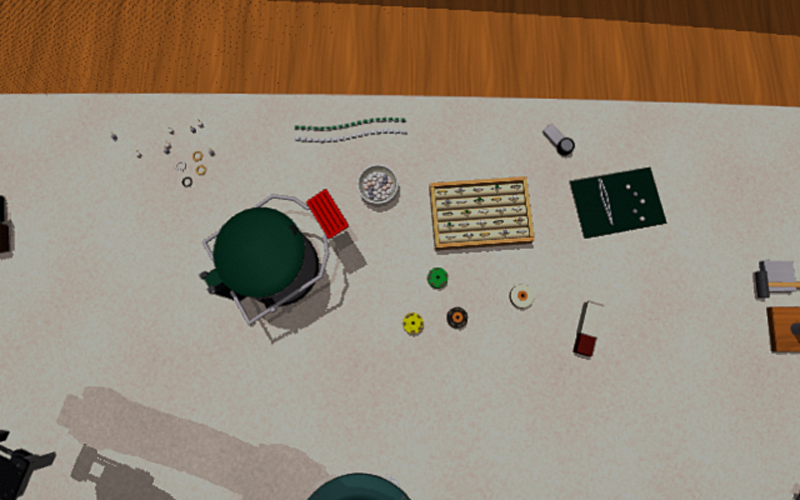

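View pics/s1.png

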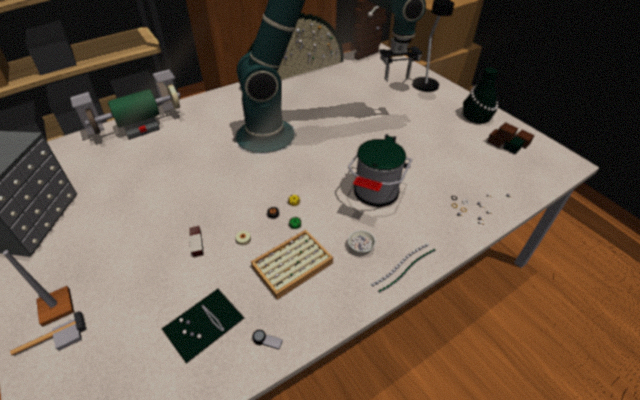

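The top view (at 1.25x) shows the worn wheel at (457,317), with yellow (413,324) and green (438,278) look-alikes beside it. The clean wheel is at (522,296), the lid centre near (259,252) and the red pad centre near (328,214).

```bash
python3 - <<'E'
from h import *
for n,u,v,z in [('worn',457,317,20),('yel',413,324,20),('green',438,278,20),('clean',522,296,20),('lid',259,252,200),('pad',328,214,170),('padc1',325,189,170),('padc2',349,228,170),('padc3',306,200,170),('padc4',331,240,170),('dish',378,186,36),('tray',436,250,36)]:
    print(n,world('top',u/1.25,v/1.25,z))
im=optics.grab_frame('top')[:,:,::-1]
a=cv2.resize(im[140:280,150:310],None,fx=3.5,fy=3.5,interpolation=cv2.INTER_CUBIC)
cv2.imwrite('pics/bin.png',a)
cv2.imwrite('pics/wh.png',cv2.resize(im[205:275,310:430],None,fx=6,fy=6,interpolation=cv2.INTER_CUBIC))
E
```

```text
worn [ 466.3 -201.7   20. ]
yel [ 449.4 -106.1   20. ]
green [ 551.1 -159.9   20. ]
clean [ 514.6 -344.9   20. ]
lid [569.4 192.5 200. ]
pad [653.7  68.9 170. ]
padc1 [705.1  77.3 170. ]
padc2 [626.1  26.3 170. ]
padc3 [681.6 114.1 170. ]
padc4 [601.4  60.6 170. ]
dish [755.6 -22.5  36. ]
tray [ 610.9 -154.1   36. ]
```

View pics/bin.png

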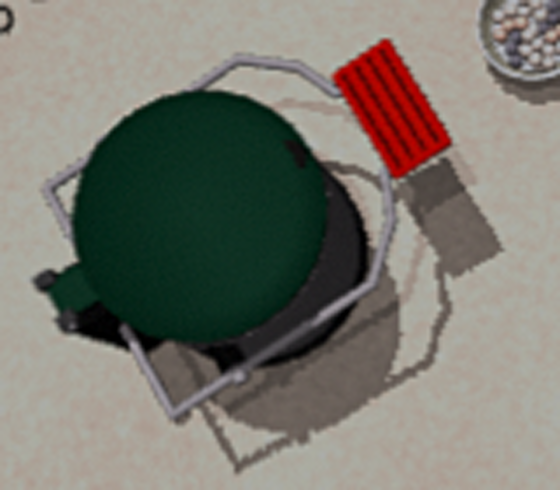

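View pics/wh.png

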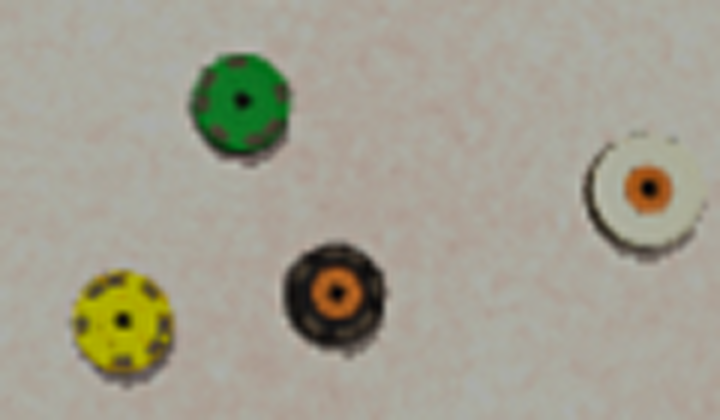

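The enlarged crops put the worn hub at (337,292) in its 6x crop. In the 3.5x crop the pad corners are about (335,75), (388,40), (451,145) and (399,178), and the lid centre is at about (200,217).

```bash
python3 - <<'E'
from h import *
B=lambda u,v,z:world('top',150+(u+.5)/3.5-.5,140+(v+.5)/3.5-.5,z)
print('worn',world('top',310+337/6,205+292/6,20))
lid=B(200,217,200); cs=[B(*p,170) for p in [(335,75),(388,40),(451,145),(399,178)]]
pad=np.mean(cs,0); print(lid,pad,np.linalg.norm((lid-pad)[:2]))
ax=((cs[1]+cs[2])-(cs[0]+cs[3]))/2; print('pad depth',np.linalg.norm(ax),np.degrees(np.arctan2(ax[1],ax[0])))
ay=((cs[0]+cs[1])-(cs[3]+cs[2]))/2; print('pad width',np.linalg.norm(ay),np.degrees(np.arctan2(ay[1],ay[0])))
d=(pad-lid)[:2];print('front dir',np.degrees(np.arctan2(d[1],d[0])))
s=sensors.get_state(); R=np.array(s['ee_rot']); print((R.T@(np.array([466,-202,330])-s['tcp_pos']))/400)
E
```

```text
worn [ 466.1 -203.2   20. ]
[569.3 193.5 200. ] [654.7  70.1 170. ] 150.06905077330234
pad depth 43.97692576795243 -54.719795561250756
pad width 89.17718318045259 32.87033936776384
front dir -55.314505231235756
[-1.26577803 -1.66254547 -0.35815038]
```

>>> servo_tool --series '[{"fingers": -1, "offset": [-0.063, -0.083, -0.025], "turn": 0}, {"fingers": -1, "offset": [-0.063, -0.083, -0.025], "turn": 0}, {"fingers": -1, "offset": [-0.063, -0.083, -0.025], "turn": 0}, {"fingers": -1, "offset": [-0.063, -0.083, -0.025], "turn": 0}, {"fingers": -1, "offset": [-0.063, -0.083, -0.025], "turn": 0}]'

```text
time: 0.65
tcp_pos: [268.1, 391.7, 236.8]
ee_rot: [[-0.946, 0.324, -0.0], [0.324, 0.946, -0.0], [0.0, -0.0, -1.0]]
force: [1.4, -0.1, 0.5]
grip_width: 94.2
```

>>> servo_tool --series '[{"fingers": -1, "offset": [-0.063, -0.083, -0.025], "turn": 0}, {"fingers": -1, "offset": [-0.063, -0.083, -0.025], "turn": 0}, {"fingers": -1, "offset": [-0.063, -0.083, -0.025], "turn": 0}, {"fingers": -1, "offset": [-0.063, -0.083, -0.025], "turn": 0}, {"fingers": -1, "offset": [-0.063, -0.083, -0.025], "turn": 0}]'

```text
time: 1.15
tcp_pos: [333.4, 193.8, 287.0]
ee_rot: [[-0.946, 0.324, -0.0], [0.324, 0.946, 0.0], [0.0, 0.0, -1.0]]
force: [1.8, 0.2, -0.1]
grip_width: 93.9
```

>>> servo_tool --series '[{"fingers": -1, "offset": [-0.063, -0.083, 0], "turn": 0}, {"fingers": -1, "offset": [-0.063, -0.083, 0], "turn": 0}, {"fingers": -1, "offset": [-0.063, -0.083, 0], "turn": 0}, {"fingers": -1, "offset": [-0.063, -0.083, 0], "turn": 0}, {"fingers": -1, "offset": [-0.063, -0.083, 0], "turn": 0}]'

```text
time: 1.65
tcp_pos: [398.8, -4.0, 286.7]
ee_rot: [[-0.946, 0.324, 0.0], [0.324, 0.946, 0.0], [-0.0, 0.0, -1.0]]
force: [0.8, -0.2, 0.3]
grip_width: 93.8
```

>>> servo_tool --series '[{"fingers": -1, "offset": [-0.063, -0.083, 0], "turn": 0}, {"fingers": -1, "offset": [-0.063, -0.083, 0], "turn": 0}, {"fingers": -1, "offset": [-0.063, -0.083, 0], "turn": 0}, {"fingers": -1, "offset": [-0.063, -0.083, 0], "turn": 0}, {"fingers": -1, "offset": [-0.063, -0.083, 0], "turn": 0}]'

```text
time: 2.15
tcp_pos: [464.6, -201.6, 286.8]
ee_rot: [[-0.946, 0.323, 0.001], [0.323, 0.946, -0.0], [-0.001, 0.0, -1.0]]
force: [0.3, 1.0, 0.5]
grip_width: 94.0
```

>>> servo_tool --series '[{"fingers": -0.5, "offset": [0, 0, 0], "turn": 0.047}, {"fingers": -0.5, "offset": [0, 0, 0], "turn": 0.047}, {"fingers": -0.5, "offset": [0, 0, 0], "turn": 0.047}, {"fingers": -0.5, "offset": [0, 0, 0], "turn": 0.047}, {"fingers": -0.5, "offset": [0, 0, 0], "turn": 0.047}]'

```text
time: 2.65
tcp_pos: [464.1, -200.1, 286.5]
ee_rot: [[-0.476, 0.879, -0.0], [0.879, 0.476, 0.0], [0.0, -0.0, -1.0]]
force: [0.1, 0.8, -0.2]
grip_width: 70.9
```

>>> servo_tool --series '[{"fingers": -0.5, "offset": [0, 0, 0], "turn": 0.046}, {"fingers": -0.5, "offset": [0, 0, 0], "turn": 0.046}, {"fingers": -0.5, "offset": [0, 0, 0], "turn": 0.046}, {"fingers": -0.5, "offset": [0, 0, 0], "turn": 0.046}, {"fingers": -0.5, "offset": [0, 0, 0], "turn": 0.046}]'

```text
time: 3.15
tcp_pos: [464.1, -200.0, 286.5]
ee_rot: [[0.224, 0.975, -0.0], [0.975, -0.224, 0.0], [0.0, -0.0, -1.0]]
force: [0.5, 0.5, -0.5]
grip_width: 70.6
```

>>> servo_tool --series '[{"fingers": -0.5, "offset": [0, 0, 0], "turn": 0.046}, {"fingers": -0.5, "offset": [0, 0, 0], "turn": 0.046}, {"fingers": -0.5, "offset": [0, 0, 0], "turn": 0.046}, {"fingers": -0.5, "offset": [0, 0, 0], "turn": 0.046}, {"fingers": -0.5, "offset": [0, 0, 0], "turn": 0.046}]'

```text
time: 3.65
tcp_pos: [464.1, -200.0, 286.5]
ee_rot: [[0.812, 0.583, -0.0], [0.583, -0.812, 0.0], [-0.0, -0.0, -1.0]]
force: [0.3, -0.4, 0.3]
grip_width: 70.4
```

>>> servo_tool --series '[{"fingers": -0.5, "offset": [0, 0, 0], "turn": 0.046}, {"fingers": -0.5, "offset": [0, 0, 0], "turn": 0.046}, {"fingers": -0.5, "offset": [0, 0, 0], "turn": 0.046}, {"fingers": -0.5, "offset": [0, 0, 0], "turn": 0.046}, {"fingers": -0.5, "offset": [0, 0, 0], "turn": 0.046}]'

```text
time: 4.15
tcp_pos: [464.1, -200.0, 286.5]
ee_rot: [[0.995, -0.1, -0.0], [-0.1, -0.995, 0.0], [-0.0, -0.0, -1.0]]
force: [1.3, 0.4, -0.3]
grip_width: 70.6
```

>>> servo_tool --series '[{"fingers": -0.5, "offset": [0, 0, 0.1], "turn": 0.046}, {"fingers": -0.5, "offset": [0, 0, 0.1], "turn": 0.046}, {"fingers": -0.5, "offset": [0, 0, 0.1], "turn": 0.046}, {"fingers": -0.5, "offset": [0, 0, 0.1], "turn": 0.046}, {"fingers": -0.5, "offset": [0, 0, 0], "turn": 0.046}]'

```text
time: 4.65
tcp_pos: [461.8, -199.3, 122.5]
ee_rot: [[0.68, -0.733, -0.006], [-0.733, -0.68, 0.001], [-0.005, 0.004, -1.0]]
force: [-0.3, 0.7, 1.1]
grip_width: 70.4
```

```bash
python3 - <<'E'
from h import *
s=sensors.get_state(); print(s['time'],s['tcp_pos'],np.round(s['ee_rot'],3),np.round(s['joint_pos'],2))
c=optics.calibration('wrist'); snap('wrist','w1.png')
import pickle; c={k:np.array(v) for k,v in c.items()}; pickle.dump(c,open('c.pkl','wb'))
E
```

```text
4.65 [ 461.82981476 -199.28247414  122.4828747 ] [[ 0.68  -0.733 -0.006]
 [-0.733 -0.68   0.001]
 [-0.005  0.004 -1.   ]] [-0.56  0.54  1.18  2.   -0.6   1.01 -1.49]
```

View pics/w1.png

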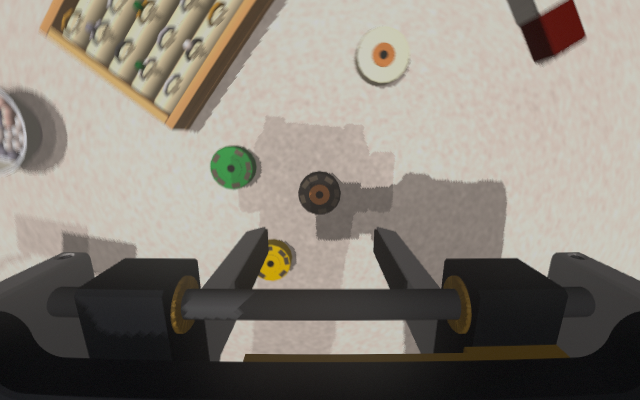

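The wrist view shows the worn hub at (319,194), between the green wheel (233,167) and the yellow one (272,262). The fingers sit at either side of it.

```bash
python3 - <<'E'
from h import *
import pickle; c=pickle.load(open('c.pkl','rb'))
w=world('wrist',319,194,20,c); print(w, world('wrist',233,167,20,c),world('wrist',272,262,20,c))
s=sensors.get_state(); R=np.array(s['ee_rot'])
for z in (60,10): print((R.T@(np.array([w[0],w[1],z])-s['tcp_pos']))/400)
E
```

```text
[ 465.8 -203.1   20. ] [ 552.1 -162.9   20. ] [ 451.3 -108.1   20. ]
[ 0.01151793 -0.00068642  0.16111001]
[ 0.01185637 -0.00107525  0.28610895]
```

>>> servo_tool --series '[{"fingers": -0.5, "offset": [0.012, -0.001, 0.04], "turn": 0}, {"fingers": -0.5, "offset": [0, 0, 0.06], "turn": 0}, {"fingers": -0.5, "offset": [0, 0, 0.06], "turn": 0}, {"fingers": -0.5, "offset": [0, 0, 0], "turn": 0}, {"fingers": -0.5, "offset": [0, 0, 0], "turn": 0}]'

```text
time: 5.2
tcp_pos: [468.0, -203.7, 63.5]
ee_rot: [[0.686, -0.728, 0.0], [-0.728, -0.686, -0.0], [0.0, 0.0, -1.0]]
force: [-0.2, -0.8, 0.9]
grip_width: 70.4
```

```bash
python3 - <<'E'
from h import *
s=sensors.get_state(); R=np.array(s['ee_rot']); print(s['tcp_pos'],np.round(s['joint_pos'],2),np.round(R,3))
print((R.T@(np.array([465.9,-203.1,10])-s['tcp_pos']))/400)
E
```

```text
[ 467.99129857 -203.70197439   63.48977459] [-0.46  0.62  1.06  2.03 -0.7   0.91 -1.4 ] [[ 0.686 -0.728  0.   ]
 [-0.728 -0.686 -0.   ]
 [ 0.     0.    -1.   ]]
[-0.00473533  0.002772    0.13372254]
```

>>> servo_tool --series '[{"fingers": -0.5, "offset": [-0.005, 0.003, 0.06], "turn": 0}, {"fingers": -0.5, "offset": [0, 0, 0.05], "turn": 0}, {"fingers": -0.5, "offset": [0, 0, 0.023], "turn": 0}, {"fingers": -0.5, "offset": [0, 0, 0], "turn": 0}, {"fingers": -0.5, "offset": [0, 0, 0], "turn": 0}]'

```text
time: 5.7
tcp_pos: [466.1, -203.1, 10.5]
ee_rot: [[0.685, -0.729, 0.001], [-0.729, -0.685, -0.0], [0.001, -0.001, -1.0]]
force: [-0.2, 0.5, -0.1]
grip_width: 70.6
```

>>> servo_tool --series '[{"fingers": 1, "offset": [0, 0, 0], "turn": 0}, {"fingers": 1, "offset": [0, 0, 0], "turn": 0}, {"fingers": 1, "offset": [0, 0, 0], "turn": 0}, {"fingers": 1, "offset": [0, 0, 0], "turn": 0}, {"fingers": 1, "offset": [0, 0, 0], "turn": 0}]'

```text
time: 6.2
tcp_pos: [465.6, -202.7, 9.5]
ee_rot: [[0.685, -0.729, 0.0], [-0.729, -0.685, -0.0], [0.0, 0.0, -1.0]]
force: [0.2, 0.9, 0.4]
grip_width: 33.6
```

>>> servo_tool --series '[{"fingers": 1, "offset": [0, 0, 0], "turn": 0}, {"fingers": 1, "offset": [0, 0, 0], "turn": 0}, {"fingers": 1, "offset": [0, 0, 0], "turn": 0}, {"fingers": 1, "offset": [0, 0, 0], "turn": 0}, {"fingers": 1, "offset": [0, 0, 0], "turn": 0}]'

```text
time: 6.7
tcp_pos: [465.5, -202.7, 9.4]
ee_rot: [[0.685, -0.729, -0.0], [-0.729, -0.685, -0.0], [0.0, 0.0, -1.0]]
force: [-0.0, 0.7, 1.1]
grip_width: 0.1
```

```bash
python3 - <<'E'
from h import *
snap('wrist','w2.png')
E
```

```text
(no output)
```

View pics/w2.png

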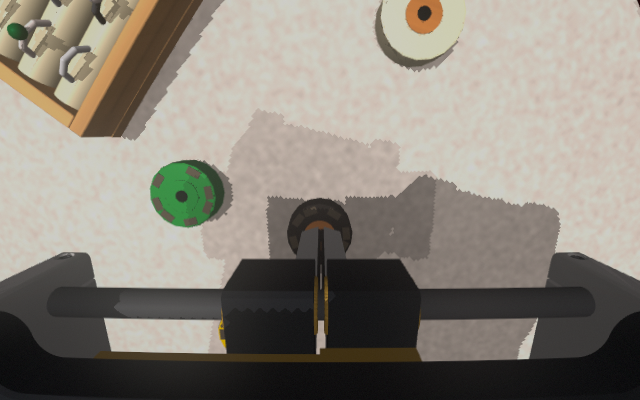

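The wheel appears at about (320,230) with the closed fingers behind or above it, so it wasn't gripped.

```bash
python3 - <<'E'
from h import *
print(robot.tip_extent,[a for a in dir(robot) if a[0]!='_'])
for p in [(320,230),(187,195),(424,13)]: print(world('wrist',*p,20))
for p in [(320,228)]: print(world('wrist',*p,20))
s=sensors.get_state(); print(s['tcp_pos'],s['force'],optics.calibration('wrist')['position'])
E
```

```text
8.0 ['IKError', 'tip_extent']
[ 467.8 -206.    20. ]
[ 550.6 -162.4   20. ]
[ 515.4 -346.8   20. ]
[ 468.8 -207.1   20. ]
[ 465.54794944 -202.74790068    9.40977492] [-0.76287047  0.16001024  0.45297272] [ 511.80435942 -253.31162787  208.24227842]
```

```bash
python3 - <<'E'
from h import *
c=optics.calibration('wrist'); K=np.array([[c['fx'],0,c['cx']],[0,c['fy'],c['cy']],[0,0,1.]])
Rc=np.array(c['rotation'])@np.diag([1,-1,-1.]); t=np.array(c['position'])
s=sensors.get_state(); T=np.array(s['tcp_pos']); X=np.array(s['ee_rot'])[:,0]
for z in (1,10,20,30,40):
  for dx in (0,8):
    p=T+X*dx; p[2]=z
    print(z,dx,cv2.projectPoints(p[None],cv2.Rodrigues(Rc.T)[0],-Rc.T@t,K,np.array([c['k1'],0,0,0.]))[0].ravel().round())
snap('wrist','w3.png',(230,170,180,110),4); snap('scene','s2.png',(200,140,200,150),4)
E
```

```text
1 0 [319. 227.]
1 8 [319. 217.]
10 0 [319. 231.]
10 8 [319. 220.]
20 0 [319. 235.]
20 8 [319. 224.]
30 0 [319. 241.]
30 8 [319. 229.]
40 0 [319. 246.]
40 8 [319. 234.]
```

View pics/w3.png

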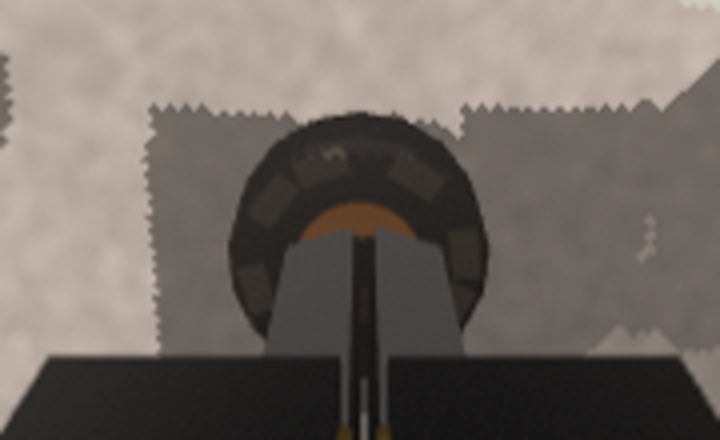

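View pics/s2.png

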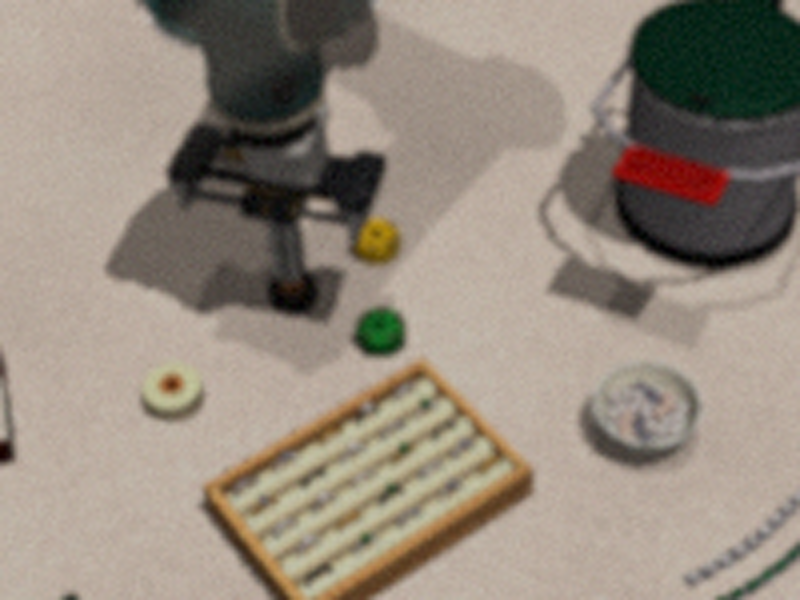

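The fingertips appear at about (320,228), in front of and above the hub, so they're higher than the stated TCP geometry implies. I'll check against the earlier open-finger picture, which shows tips at (267,228) and (374,228).

```bash
python3 - <<'E'
from h import *
import pickle
c=pickle.load(open('c.pkl','rb')); K=np.array([[c['fx'],0,c['cx']],[0,c['fy'],c['cy']],[0,0,1.]])
Rc=c['rotation']@np.diag([1,-1,-1.]); t=c['position']
T=np.array([461.83,-199.28,122.48]); R=np.array([[.68,-.733,-.006],[-.733,-.68,.001],[-.005,.004,-1]])
for dz in (8,0,-8,-14,-20,-26):
    P=np.array([T+R@np.array([8,y,dz]) for y in(-35.2,35.2)])
    print(dz,cv2.projectPoints(P,cv2.Rodrigues(Rc.T)[0],-Rc.T@t,K,np.array([c['k1'],0,0,0.]))[0].round().tolist())
E
```

```text
8 [[[273.0, 217.0]], [[366.0, 217.0]]]
0 [[[271.0, 220.0]], [[368.0, 220.0]]]
-8 [[[269.0, 223.0]], [[370.0, 223.0]]]
-14 [[[267.0, 226.0]], [[371.0, 226.0]]]
-20 [[[266.0, 229.0]], [[373.0, 229.0]]]
-26 [[[264.0, 232.0]], [[374.0, 232.0]]]
```

The tips are really about 17 mm behind the reported TCP. I'll open, go lower, and probe with the force reading.

>>> servo_tool --series '[{"fingers": -0.5, "offset": [0, 0, 0], "turn": 0}, {"fingers": -0.5, "offset": [0, 0, 0], "turn": 0}, {"fingers": -0.5, "offset": [0, 0, 0], "turn": 0}, {"fingers": -0.5, "offset": [0, 0, 0], "turn": 0}, {"fingers": -0.5, "offset": [0, 0, 0], "turn": 0}]'

```text
time: 7.35
tcp_pos: [465.5, -202.7, 9.4]
ee_rot: [[0.685, -0.729, 0.0], [-0.729, -0.685, -0.0], [0.0, 0.0, -1.0]]
force: [0.4, 0.2, -0.2]
grip_width: 37.3
```

>>> servo_tool --series '[{"fingers": -0.5, "offset": [0, 0, 0], "turn": 0}, {"fingers": -0.5, "offset": [0, 0, 0], "turn": 0}, {"fingers": -0.5, "offset": [0, 0, 0], "turn": 0}, {"fingers": -0.5, "offset": [0, 0, 0], "turn": 0}, {"fingers": -0.5, "offset": [0, 0, 0], "turn": 0}]'

```text
time: 7.85
tcp_pos: [465.5, -202.7, 9.4]
ee_rot: [[0.685, -0.729, 0.0], [-0.729, -0.685, -0.0], [0.0, 0.0, -1.0]]
force: [-0.8, 0.3, -0.2]
grip_width: 70.4
```

>>> servo_tool --series '[{"fingers": -0.5, "offset": [0, 0, 0.013], "turn": 0}, {"fingers": -0.5, "offset": [0, 0, 0.013], "turn": 0}, {"fingers": -0.5, "offset": [0, 0, 0.013], "turn": 0}, {"fingers": -0.5, "offset": [0, 0, 0], "turn": 0}, {"fingers": -0.5, "offset": [0, 0, 0], "turn": 0}]'

```text
time: 8.35
tcp_pos: [465.4, -202.9, -6.4]
ee_rot: [[0.684, -0.729, -0.0], [-0.729, -0.684, -0.0], [-0.0, 0.0, -1.0]]
force: [-0.1, 0.3, 0.8]
grip_width: 70.6
```

Still no contact, with the tips at about z 11. Continuing down in small steps.

>>> servo_tool --series '[{"fingers": -0.5, "offset": [0, 0, 0.005], "turn": 0}, {"fingers": -0.5, "offset": [0, 0, 0.005], "turn": 0}, {"fingers": -0.5, "offset": [0, 0, 0], "turn": 0}, {"fingers": -0.5, "offset": [0, 0, 0], "turn": 0}, {"fingers": -0.5, "offset": [0, 0, 0], "turn": 0}]'

```text
time: 8.85
tcp_pos: [465.6, -202.8, -10.2]
ee_rot: [[0.685, -0.729, 0.0], [-0.729, -0.685, -0.0], [0.0, 0.0, -1.0]]
force: [0.3, -0.3, -0.4]
grip_width: 70.6
```

>>> servo_tool --series '[{"fingers": -0.5, "offset": [0, 0, 0.004], "turn": 0}, {"fingers": -0.5, "offset": [0, 0, 0], "turn": 0}, {"fingers": -0.5, "offset": [0, 0, 0], "turn": 0}, {"fingers": -0.5, "offset": [0, 0, 0], "turn": 0}, {"fingers": -0.5, "offset": [0, 0, 0], "turn": 0}]'

```text
time: 9.35
tcp_pos: [465.5, -202.8, -11.8]
ee_rot: [[0.685, -0.729, 0.0], [-0.729, -0.685, -0.0], [0.0, 0.0, -1.0]]
force: [0.0, 0.5, 0.6]
grip_width: 70.2
```

>>> servo_tool --series '[{"fingers": -0.5, "offset": [0, 0, 0.003], "turn": 0}, {"fingers": -0.5, "offset": [0, 0, 0], "turn": 0}, {"fingers": -0.5, "offset": [0, 0, 0], "turn": 0}, {"fingers": -0.5, "offset": [0, 0, 0], "turn": 0}, {"fingers": -0.5, "offset": [0, 0, 0], "turn": 0}]'

```text
time: 9.85
tcp_pos: [465.6, -202.8, -13.0]
ee_rot: [[0.685, -0.729, 0.0], [-0.729, -0.685, -0.0], [0.0, -0.0, -1.0]]
force: [0.0, 0.7, 0.4]
grip_width: 70.4
```

>>> servo_tool --series '[{"fingers": 1, "offset": [0, 0, 0], "turn": 0}, {"fingers": 1, "offset": [0, 0, 0], "turn": 0}, {"fingers": 1, "offset": [0, 0, 0], "turn": 0}, {"fingers": 1, "offset": [0, 0, 0], "turn": 0}, {"fingers": 1, "offset": [0, 0, 0], "turn": 0}]'

```text
time: 10.35
tcp_pos: [465.6, -202.7, -13.0]
ee_rot: [[0.685, -0.729, 0.0], [-0.729, -0.685, -0.0], [0.0, 0.0, -1.0]]
force: [0.0, -0.4, -0.3]
grip_width: 44.9
```

>>> servo_tool --series '[{"fingers": 1, "offset": [0, 0, 0], "turn": 0}, {"fingers": 1, "offset": [0, 0, 0], "turn": 0}, {"fingers": 1, "offset": [0, 0, -0.02], "turn": 0}, {"fingers": 1, "offset": [0, 0, -0.05], "turn": 0}, {"fingers": 1, "offset": [0, 0, 0], "turn": 0}]'

```text
time: 10.85
tcp_pos: [466.4, -203.3, 16.9]
ee_rot: [[0.684, -0.729, 0.002], [-0.729, -0.684, -0.001], [0.002, -0.001, -1.0]]
force: [1.0, -0.0, -0.5]
grip_width: 44.9
```

```bash
python3 - <<'E'
from h import *
s=sensors.get_state(); print(s['time'],s['tcp_pos'],s['grip_width'],s['force'],np.round(s['joint_pos'],2)); snap('wrist','w4.png',(200,130,240,180),3)
E
```

```text
10.85 [ 466.44492165 -203.32022287   16.94458181] 44.851081957739126 [ 0.96164839 -0.02095363 -0.45578082] [-0.4   0.68  0.97  2.05 -0.79  0.83 -1.34]
```

View pics/w4.png

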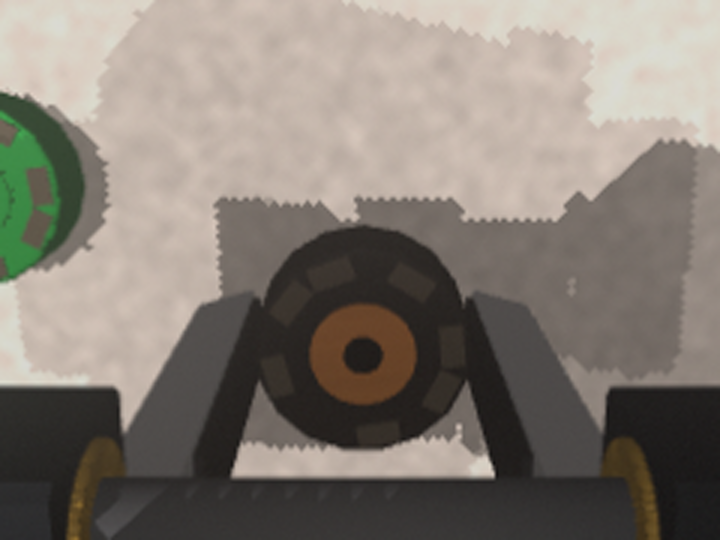

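The worn wheel is held between the pads (hub at crop (363,353), width 44.9). I'll lift it and carry it above the lever pad.

>>> servo_tool --series '[{"fingers": 1, "offset": [-0.005, -0.02, -0.095], "turn": 0}, {"fingers": 1, "offset": [-0.005, -0.02, -0.095], "turn": 0}, {"fingers": 1, "offset": [-0.005, -0.02, -0.095], "turn": 0}, {"fingers": 1, "offset": [-0.005, -0.02, -0.095], "turn": 0}, {"fingers": 1, "offset": [-0.005, -0.02, -0.095], "turn": 0}]'

```text
time: 11.4
tcp_pos: [487.7, -167.6, 205.9]
ee_rot: [[0.685, -0.729, -0.001], [-0.729, -0.685, -0.001], [-0.0, 0.001, -1.0]]
force: [0.4, 0.7, 0.2]
grip_width: 45.3
```

>>> servo_tool --series '[{"fingers": 1, "offset": [-0.015, -0.07, 0], "turn": 0}, {"fingers": 1, "offset": [-0.015, -0.07, 0], "turn": 0}, {"fingers": 1, "offset": [-0.015, -0.07, 0], "turn": 0}, {"fingers": 1, "offset": [-0.015, -0.07, 0], "turn": 0}, {"fingers": 1, "offset": [-0.015, -0.07, 0], "turn": 0}]'

```text
time: 11.9
tcp_pos: [569.8, -49.0, 204.5]
ee_rot: [[0.685, -0.729, -0.0], [-0.729, -0.685, 0.0], [-0.001, 0.0, -1.0]]
force: [0.6, -0.5, 0.4]
grip_width: 45.0
```

```bash
cat > to.py <<'E'
from h import *
import sys
s=sensors.get_state(); R=np.array(s['ee_rot']); g=np.array(list(map(float,sys.argv[1:4])))
print(round(s['time'],2),np.round(s['tcp_pos'],1),round(s['grip_width'],1),np.round(s['force'],1),np.round(s['joint_pos'],2),'yaw',np.degrees(np.arctan2(R[1,0],R[0,0])).round(1))
print((R.T@(g-s['tcp_pos'])/400).round(4))
E
python3 to.py 654.7 70.1 187
```

```text
11.9 [569.8 -49.  204.5] 45.0 [ 0.6 -0.5  0.4] [-0.8   0.53  1.14  1.75 -0.52  1.2  -1.89] yaw -46.8
[-0.0715 -0.3586  0.0436]
```

>>> servo_tool --series '[{"fingers": 1, "offset": [-0.018, -0.09, 0], "turn": 0}, {"fingers": 1, "offset": [-0.018, -0.09, 0], "turn": 0}, {"fingers": 1, "offset": [-0.018, -0.09, 0], "turn": 0}, {"fingers": 1, "offset": [-0.018, -0.09, 0], "turn": 0}, {"fingers": 1, "offset": [0, 0, 0], "turn": 0}]'

```text
time: 12.4
tcp_pos: [656.1, 74.3, 203.2]
ee_rot: [[0.689, -0.725, -0.001], [-0.725, -0.689, 0.0], [-0.001, 0.001, -1.0]]
force: [-0.8, 0.2, -1.3]
grip_width: 45.0
```

```bash
python3 to.py 654.7 70.1 165
```

```text
12.4 [656.1  74.3 203.2] 45.0 [-0.8  0.2 -1.3] [-0.82  0.69  1.06  1.52 -0.61  1.29 -2.07] yaw -46.4
[0.0054 0.0097 0.0955]
```

>>> servo_tool --series '[{"fingers": 1, "offset": [0.005, 0.009, 0.02], "turn": 0}, {"fingers": 1, "offset": [0, 0, 0.02], "turn": 0.022}, {"fingers": 1, "offset": [0, 0, 0.03], "turn": 0.022}, {"fingers": 1, "offset": [0, 0, 0.02], "turn": 0}, {"fingers": 1, "offset": [0, 0, 0], "turn": 0}]'

```text
time: 12.9
tcp_pos: [652.4, 64.5, 167.7]
ee_rot: [[0.578, -0.816, -0.002], [-0.816, -0.578, -0.0], [-0.001, 0.002, -1.0]]
force: [-0.1, -0.7, -1.0]
grip_width: 45.1
```

```bash
python3 to.py 654.7 70.1 96
```

```text
12.9 [652.4  64.5 167.7] 45.1 [-0.1 -0.7 -1. ] [-0.82  0.73  1.07  1.57 -0.66  1.24 -2.16] yaw -54.7
[-0.008  -0.0131  0.1792]
```

>>> servo_tool --series '[{"fingers": 1, "offset": [-0.004, -0.006, 0.008], "turn": 0}, {"fingers": 1, "offset": [0, 0, 0.008], "turn": 0}, {"fingers": 1, "offset": [0, 0, 0.008], "turn": 0}, {"fingers": 1, "offset": [0, 0, 0.008], "turn": 0}, {"fingers": 1, "offset": [0, 0, 0.008], "turn": 0}]'

```text
time: 13.4
tcp_pos: [654.7, 67.9, 153.6]
ee_rot: [[0.578, -0.816, 0.001], [-0.816, -0.578, 0.0], [0.0, -0.001, -1.0]]
force: [-2.7, -0.5, 8.8]
grip_width: 45.3
```

```bash
python3 to.py 654.7 70.1 96
```

```text
13.4 [654.7  67.9 153.6] 45.3 [-2.7 -0.5  8.8] [-0.82  0.75  1.05  1.58 -0.68  1.22 -2.16] yaw -54.7
[-0.0045 -0.003   0.1439]
```

>>> servo_tool --series '[{"fingers": 1, "offset": [0, 0, 0.008], "turn": 0}, {"fingers": 1, "offset": [0, 0, 0.008], "turn": 0}, {"fingers": 1, "offset": [0, 0, 0.008], "turn": 0}, {"fingers": 1, "offset": [0, 0, 0.008], "turn": 0}, {"fingers": 1, "offset": [0, 0, 0.008], "turn": 0}]'

```text
time: 13.9
tcp_pos: [655.6, 66.7, 138.4]
ee_rot: [[0.577, -0.817, 0.003], [-0.817, -0.577, -0.001], [0.003, -0.002, -1.0]]
force: [1.9, -5.3, 13.9]
grip_width: 45.5
```

>>> servo_tool --series '[{"fingers": 1, "offset": [0, 0, 0.008], "turn": 0}, {"fingers": 1, "offset": [0, 0, 0.008], "turn": 0}, {"fingers": 1, "offset": [0, 0, 0.008], "turn": 0}, {"fingers": 1, "offset": [0, 0, 0.008], "turn": 0}, {"fingers": 1, "offset": [0, 0, 0.008], "turn": 0}]'

```text
time: 14.4
tcp_pos: [656.3, 65.8, 122.8]
ee_rot: [[0.577, -0.817, 0.005], [-0.817, -0.577, -0.002], [0.005, -0.003, -1.0]]
force: [6.5, -8.0, 15.2]
grip_width: 45.3
```

>>> servo_tool --series '[{"fingers": 1, "offset": [0, 0, 0.007], "turn": 0}, {"fingers": 1, "offset": [0, 0, 0.007], "turn": 0}, {"fingers": 1, "offset": [0, 0, 0.007], "turn": 0}, {"fingers": 1, "offset": [0, 0, 0.007], "turn": 0}, {"fingers": 1, "offset": [0, 0, 0.006], "turn": 0}]'

```text
time: 14.9
tcp_pos: [656.3, 65.9, 109.0]
ee_rot: [[0.577, -0.817, 0.005], [-0.817, -0.577, -0.002], [0.004, -0.003, -1.0]]
force: [5.2, -7.8, 11.3]
grip_width: 45.4
```

```bash
python3 to.py 654.7 70.1 96
```

```text
14.9 [656.3  65.9 109. ] 45.4 [ 5.2 -7.8 11.3] [-0.8   0.79  1.02  1.62 -0.72  1.15 -2.13] yaw -54.8
[-0.0109 -0.0027  0.0325]
```

>>> servo_tool --series '[{"fingers": 1, "offset": [0, 0, 0.007], "turn": 0}, {"fingers": 1, "offset": [0, 0, 0.007], "turn": 0}, {"fingers": 1, "offset": [0, 0, 0.007], "turn": 0}, {"fingers": 1, "offset": [0, 0, 0.006], "turn": 0}, {"fingers": 1, "offset": [0, 0, 0.004], "turn": 0}]'

```text
time: 15.4
tcp_pos: [655.8, 66.6, 96.2]
ee_rot: [[0.577, -0.817, 0.003], [-0.817, -0.577, -0.001], [0.003, -0.002, -1.0]]
force: [4.1, -5.4, 11.7]
grip_width: 45.2
```

>>> servo_tool --series '[{"fingers": 1, "offset": [0, 0, 0.003], "turn": 0}, {"fingers": 1, "offset": [0, 0, 0.003], "turn": 0}, {"fingers": 1, "offset": [0, 0, 0], "turn": 0}, {"fingers": 1, "offset": [0, 0, 0], "turn": 0}, {"fingers": 1, "offset": [0, 0, 0], "turn": 0}]'

```text
time: 15.9
tcp_pos: [656.0, 66.6, 94.0]
ee_rot: [[0.577, -0.817, 0.004], [-0.817, -0.577, -0.001], [0.003, -0.002, -1.0]]
force: [5.4, -4.1, 10.2]
grip_width: 44.9
```

```bash
python3 to.py 597 151 200; python3 -c "
from h import *
snap('scene','s3.png',(220,60,260,200),3)"
```

```text
15.9 [656.   66.6  94. ] 44.9 [ 5.4 -4.1 10.2] [-0.79  0.8   1.    1.63 -0.74  1.13 -2.12] yaw -54.7
[-0.2566 -0.0019 -0.2658]
```

View pics/s3.png

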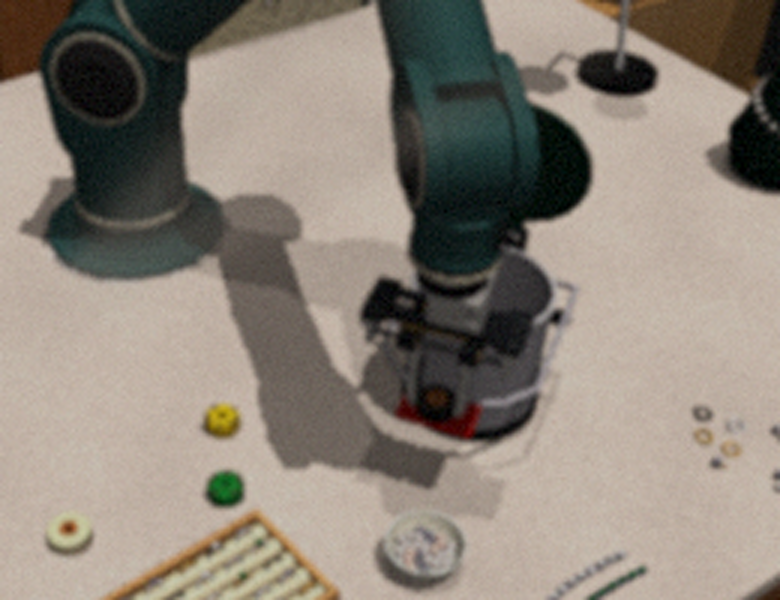

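The lid stands open behind the wrist and the pad is down under the wheel (crop (437,400)). I'll press a little more to confirm the stop and hold.

>>> servo_tool --series '[{"fingers": 1, "offset": [0, 0, 0.004], "turn": 0}, {"fingers": 1, "offset": [0, 0, 0.004], "turn": 0}, {"fingers": 1, "offset": [0, 0, 0], "turn": 0}, {"fingers": 1, "offset": [0, 0, 0], "turn": 0}, {"fingers": 1, "offset": [0, 0, 0], "turn": 0}]'

```text
time: 16.45
tcp_pos: [656.0, 66.5, 91.0]
ee_rot: [[0.577, -0.817, 0.004], [-0.817, -0.577, -0.001], [0.003, -0.002, -1.0]]
force: [1.7, -5.2, 13.6]
grip_width: 45.1
```

```bash
python3 to.py 597 154 202
```

```text
16.45 [656.   66.5  91. ] 45.1 [ 1.7 -5.2 13.6] [-0.79  0.81  1.    1.63 -0.74  1.12 -2.12] yaw -54.8
[-0.2628 -0.0064 -0.2783]
```

>>> servo_tool --series '[{"fingers": 1, "offset": [0, 0, 0.004], "turn": 0}, {"fingers": 1, "offset": [0, 0, 0.004], "turn": 0}, {"fingers": 1, "offset": [0, 0, 0.002], "turn": 0}, {"fingers": 1, "offset": [0, 0, 0], "turn": 0}, {"fingers": 1, "offset": [0, 0, 0], "turn": 0}]'

```text
time: 16.95
tcp_pos: [656.2, 66.6, 89.0]
ee_rot: [[0.577, -0.817, 0.005], [-0.817, -0.577, -0.0], [0.003, -0.004, -1.0]]
force: [-8.8, -2.6, 41.2]
grip_width: 45.0
```

```bash
python3 to.py 597 154 202
```

```text
16.95 [656.2  66.6  89. ] 45.0 [-8.8 -2.6 41.2] [-0.79  0.81  1.    1.63 -0.74  1.12 -2.12] yaw -54.7
[-0.2631 -0.0063 -0.2833]
```

The stop is firm at 41 N. I'll ease off slightly and hold, then release, swing in, drop and retreat.

>>> servo_tool --series '[{"fingers": 1, "offset": [0, 0, -0.003], "turn": 0}, {"fingers": 1, "offset": [0, 0, 0], "turn": 0}, {"fingers": 1, "offset": [0, 0, 0], "turn": 0}, {"fingers": 1, "offset": [0, 0, 0], "turn": 0}, {"fingers": 1, "offset": [0, 0, 0], "turn": 0}]'

```text
time: 17.45
tcp_pos: [656.1, 66.6, 89.1]
ee_rot: [[0.577, -0.817, 0.004], [-0.817, -0.577, -0.001], [0.003, -0.003, -1.0]]
force: [-2.8, -4.5, 26.4]
grip_width: 45.3
```

>>> servo_tool --series '[{"fingers": 1, "offset": [0, 0, -0.12], "turn": 0}, {"fingers": 1, "offset": [0, 0, -0.12], "turn": 0}, {"fingers": 1, "offset": [-0.06, -0.003, -0.04], "turn": 0}, {"fingers": 1, "offset": [-0.1, -0.003, 0], "turn": 0}, {"fingers": 1, "offset": [-0.1, 0, 0], "turn": 0}]'

```text
time: 17.95
tcp_pos: [595.9, 154.8, 199.1]
ee_rot: [[0.577, -0.817, 0.001], [-0.817, -0.577, 0.0], [0.0, -0.001, -1.0]]
force: [-0.5, 1.3, -0.6]
grip_width: 45.2
```

>>> servo_tool --series '[{"fingers": 1, "offset": [0, 0, 0], "turn": 0}, {"fingers": 1, "offset": [0, 0, 0], "turn": 0}, {"fingers": -0.7, "offset": [0, 0, 0], "turn": 0}, {"fingers": -0.7, "offset": [0, 0, 0], "turn": 0}, {"fingers": -0.7, "offset": [0, 0, 0], "turn": 0}]'

```text
time: 18.45
tcp_pos: [596.7, 153.2, 198.6]
ee_rot: [[0.576, -0.817, 0.0], [-0.817, -0.576, -0.0], [0.0, 0.0, -1.0]]
force: [-0.3, -1.1, -0.2]
grip_width: 65.4
```

Dropped (width 65). Retreating outward and up.

>>> servo_tool --series '[{"fingers": -0.7, "offset": [0.06, 0, -0.04], "turn": 0}, {"fingers": -0.7, "offset": [0.1, 0, -0.04], "turn": 0}, {"fingers": -0.7, "offset": [0.1, 0, -0.04], "turn": 0}, {"fingers": -0.7, "offset": [0.1, 0.03, -0.04], "turn": 0}, {"fingers": -0.7, "offset": [0, 0.1, 0], "turn": 0}]'

```text
time: 18.95
tcp_pos: [640.1, 0.6, 264.3]
ee_rot: [[0.574, -0.819, 0.004], [-0.819, -0.574, -0.004], [0.005, -0.001, -1.0]]
force: [-0.4, -0.6, 0.1]
grip_width: 80.0
```

>>> servo_tool --series '[{"fingers": -0.7, "offset": [0, 0.1, 0], "turn": 0}, {"fingers": -0.7, "offset": [0, 0.1, 0], "turn": 0}, {"fingers": -0.7, "offset": [0, 0.1, 0], "turn": 0}, {"fingers": -0.7, "offset": [0, 0.1, 0], "turn": 0}, {"fingers": -0.7, "offset": [0, 0, 0], "turn": 0}]'

```text
time: 19.45
tcp_pos: [503.2, -89.4, 263.1]
ee_rot: [[0.573, -0.82, 0.001], [-0.82, -0.573, 0.003], [-0.002, -0.003, -1.0]]
force: [0.2, 1.0, 0.9]
grip_width: 79.8
```

```bash
python3 to.py 597 154 202; python3 -c "
from h import *
snap('top','t2.png',s=1.25)"
```

```text
19.45 [503.2 -89.4 263.1] 79.8 [0.2 1.  0.9] [-0.89  0.3   1.22  1.82 -0.3   1.23 -2.11] yaw -55.1
[-0.3642 -0.5404  0.1549]
```

View pics/t2.png

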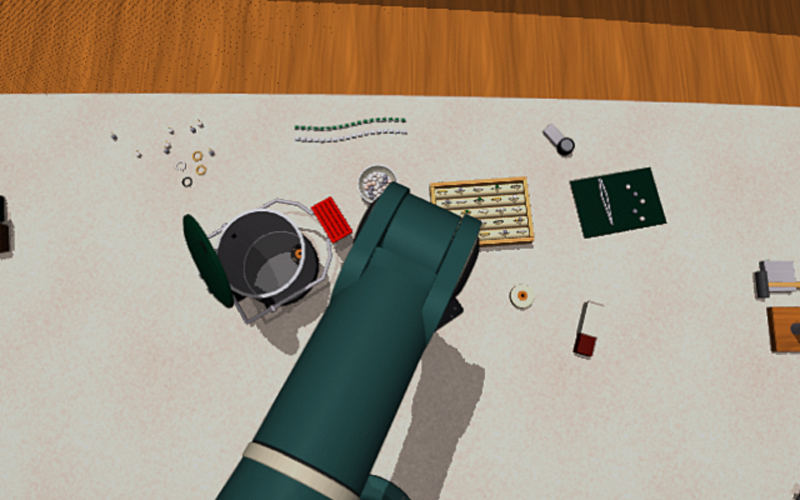

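The hub shows inside the bin at (299,255), the lid is still high, and the bystanders haven't moved. I'll let time pass with frame grabs until the lid is shut.

```bash
python3 - <<'E'
from h import *
p=None
for i in range(165):
    im=optics.grab_frame('top')[150:260,140:260].astype(int)
    if i%20==4:
        if p is not None: print(round(sensors.get_state()['time'],2),np.abs(im-p).mean().round(2))
        p=im
snap('top','t3.png',s=1.25)
E
```

```text
Still running in the background as job /tmp/bash_jobs.1000/125eed23a7d1 (pid 1460). You'll get a notice when it ends.
```

```bash
cat /tmp/bash_jobs.1000/125eed23a7d1/std*; ls pics
```

```text
bin.png
s1.png
s2.png
s3.png
t1.png
t2.png
w1.png
w2.png
w3.png
w4.png
wh.png
```

Edit , replacing
```

```
with
```

```

```bash
J=/tmp/bash_jobs.1000/125eed23a7d1; cat $J/std*; kill -- -$(cat $J/pid); sleep 2; timeout 60 python3 to.py 597 154 202
```

```text
23.65 [506.4 -85.7 262.6] 79.8 [-1.1  0.7 -0.3] [-0.89  0.31  1.22  1.82 -0.3   1.23 -2.11] yaw -54.7
[-0.3584 -0.5311  0.1514]
```

Frame grabs are slow in wall time, so I'll use idle rows instead.

>>> servo_tool --series '[{"fingers": -0.7, "offset": [0, 0, 0], "turn": 0}, {"fingers": -0.7, "offset": [0, 0, 0], "turn": 0}, {"fingers": -0.7, "offset": [0, 0, 0], "turn": 0}, {"fingers": -0.7, "offset": [0, 0, 0], "turn": 0}, {"fingers": -0.7, "offset": [0, 0, 0], "turn": 0}]'

```text
time: 24.15
tcp_pos: [506.4, -85.7, 262.6]
ee_rot: [[0.578, -0.816, -0.0], [-0.816, -0.578, -0.0], [0.0, 0.0, -1.0]]
force: [0.8, 0.5, 0.0]
grip_width: 79.8
```

>>> servo_tool --series '[{"fingers": -0.7, "offset": [0, 0, 0], "turn": 0}, {"fingers": -0.7, "offset": [0, 0, 0], "turn": 0}, {"fingers": -0.7, "offset": [0, 0, 0], "turn": 0}, {"fingers": -0.7, "offset": [0, 0, 0], "turn": 0}, {"fingers": -0.7, "offset": [0, 0, 0], "turn": 0}]'

```text
time: 24.65
tcp_pos: [506.4, -85.7, 262.6]
ee_rot: [[0.578, -0.816, 0.0], [-0.816, -0.578, -0.0], [0.0, 0.0, -1.0]]
force: [-0.9, -0.5, -0.0]
grip_width: 79.4
```

>>> servo_tool --series '[{"fingers": -0.7, "offset": [0, 0, 0], "turn": 0}, {"fingers": -0.7, "offset": [0, 0, 0], "turn": 0}, {"fingers": -0.7, "offset": [0, 0, 0], "turn": 0}, {"fingers": -0.7, "offset": [0, 0, 0], "turn": 0}, {"fingers": -0.7, "offset": [0, 0, 0], "turn": 0}]'

```text
time: 25.15
tcp_pos: [506.4, -85.7, 262.6]
ee_rot: [[0.578, -0.816, -0.0], [-0.816, -0.578, -0.0], [0.0, 0.0, -1.0]]
force: [-0.7, -0.2, 0.2]
grip_width: 80.0
```

>>> servo_tool --series '[{"fingers": -0.7, "offset": [0, 0, 0], "turn": 0}, {"fingers": -0.7, "offset": [0, 0, 0], "turn": 0}, {"fingers": -0.7, "offset": [0, 0, 0], "turn": 0}, {"fingers": -0.7, "offset": [0, 0, 0], "turn": 0}, {"fingers": -0.7, "offset": [0, 0, 0], "turn": 0}]'

```text
time: 25.65
tcp_pos: [506.4, -85.7, 262.6]
ee_rot: [[0.578, -0.816, 0.0], [-0.816, -0.578, -0.0], [0.0, 0.0, -1.0]]
force: [-0.4, 0.4, -0.0]
grip_width: 79.6
```

>>> servo_tool --series '[{"fingers": -0.7, "offset": [0, 0, 0], "turn": 0}, {"fingers": -0.7, "offset": [0, 0, 0], "turn": 0}, {"fingers": -0.7, "offset": [0, 0, 0], "turn": 0}, {"fingers": -0.7, "offset": [0, 0, 0], "turn": 0}, {"fingers": -0.7, "offset": [0, 0, 0], "turn": 0}]'

```text
time: 26.15
tcp_pos: [506.4, -85.7, 262.6]
ee_rot: [[0.578, -0.816, -0.0], [-0.816, -0.578, -0.0], [0.0, 0.0, -1.0]]
force: [0.5, 0.3, 0.0]
grip_width: 80.1
```

>>> servo_tool --series '[{"fingers": -0.7, "offset": [0, 0, 0], "turn": 0}, {"fingers": -0.7, "offset": [0, 0, 0], "turn": 0}, {"fingers": -0.7, "offset": [0, 0, 0], "turn": 0}, {"fingers": -0.7, "offset": [0, 0, 0], "turn": 0}, {"fingers": -0.7, "offset": [0, 0, 0], "turn": 0}]'

```text
time: 26.65
tcp_pos: [506.4, -85.7, 262.6]
ee_rot: [[0.578, -0.816, -0.0], [-0.816, -0.578, -0.0], [0.0, 0.0, -1.0]]
force: [0.2, 0.4, 0.9]
grip_width: 79.9
```

>>> servo_tool --series '[{"fingers": -0.7, "offset": [0, 0, 0], "turn": 0}, {"fingers": -0.7, "offset": [0, 0, 0], "turn": 0}, {"fingers": -0.7, "offset": [0, 0, 0], "turn": 0}, {"fingers": -0.7, "offset": [0, 0, 0], "turn": 0}, {"fingers": -0.7, "offset": [0, 0, 0], "turn": 0}]'

```text
time: 27.15
tcp_pos: [506.4, -85.7, 262.6]
ee_rot: [[0.578, -0.816, 0.0], [-0.816, -0.578, -0.0], [0.0, 0.0, -1.0]]
force: [-0.0, 0.0, -0.2]
grip_width: 80.2
```

>>> servo_tool --series '[{"fingers": -0.7, "offset": [0, 0, 0], "turn": 0}, {"fingers": -0.7, "offset": [0, 0, 0], "turn": 0}, {"fingers": -0.7, "offset": [0, 0, 0], "turn": 0}, {"fingers": -0.7, "offset": [0, 0, 0], "turn": 0}, {"fingers": -0.7, "offset": [0, 0, 0], "turn": 0}]'

```text
time: 27.65
tcp_pos: [506.4, -85.7, 262.6]
ee_rot: [[0.578, -0.816, 0.0], [-0.816, -0.578, -0.0], [0.0, 0.0, -1.0]]
force: [-0.2, -0.0, -0.9]
grip_width: 80.2
```

```bash
timeout 100 python3 -c "
from h import *
snap('top','t3.png',s=1.25)"
```

```text
(no output)
```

View pics/t3.png

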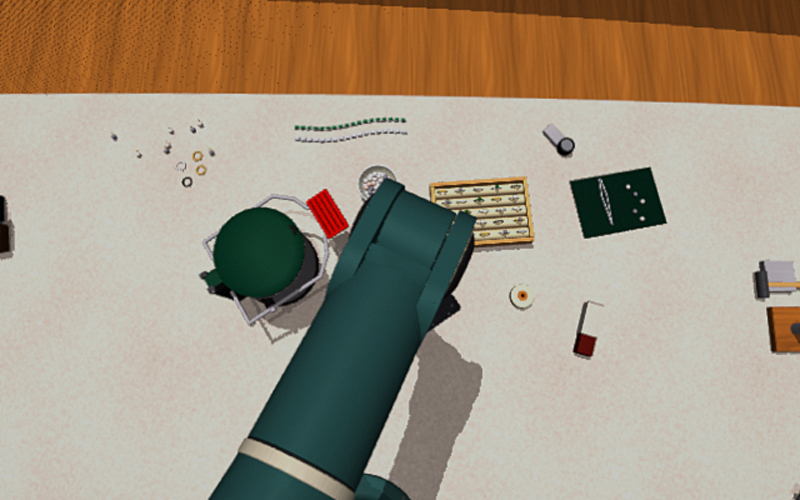

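The lid looks as it did at the start (centre (259,252), pad (327,214)). I'll give it one more second, compare numerically with the first picture, and hand in if they match.

>>> servo_tool --series '[{"fingers": -0.7, "offset": [0, 0, 0], "turn": 0}, {"fingers": -0.7, "offset": [0, 0, 0], "turn": 0}, {"fingers": -0.7, "offset": [0, 0, 0], "turn": 0}, {"fingers": -0.7, "offset": [0, 0, 0], "turn": 0}, {"fingers": -0.7, "offset": [0, 0, 0], "turn": 0}]'

```text
time: 28.2
tcp_pos: [506.4, -85.7, 262.6]
ee_rot: [[0.578, -0.816, -0.0], [-0.816, -0.578, -0.0], [0.0, 0.0, -1.0]]
force: [0.5, -0.7, 0.4]
grip_width: 80.1
```

>>> servo_tool --series '[{"fingers": -0.7, "offset": [0, 0, 0], "turn": 0}, {"fingers": -0.7, "offset": [0, 0, 0], "turn": 0}, {"fingers": -0.7, "offset": [0, 0, 0], "turn": 0}, {"fingers": -0.7, "offset": [0, 0, 0], "turn": 0}, {"fingers": -0.7, "offset": [0, 0, 0], "turn": 0}]'

```text
time: 28.7
tcp_pos: [506.4, -85.7, 262.6]
ee_rot: [[0.578, -0.816, 0.0], [-0.816, -0.578, -0.0], [0.0, 0.0, -1.0]]
force: [-0.4, -0.9, -0.7]
grip_width: 79.9
```

```bash
timeout 200 python3 - <<'E'
from h import *
snap('top','t4.png',s=1.25)
a,b,c=[cv2.imread('pics/%s.png'%n)[190:300,200:345].astype(int) for n in('t1','t3','t4')]
d=np.abs(a-c).mean(); print(np.abs(a-b).mean(),d,np.abs(b-c).mean())
if d<6: print(job.job_done())
E
```

```text
17.99594566353187 18.001400208986414 0.9606478578892372
```

```bash
timeout 200 python3 - <<'E'
from h import *
A,C=[cv2.imread('pics/%s.png'%n) for n in('t1','t4')]
def cen(I,m): 
    ys,xs=np.nonzero(m); return xs.mean().round(1),ys.mean().round(1),len(xs)
for I in(A,C):
    J=I[180:310,195:350].astype(int); b,g,r=J[...,0],J[...,1],J[...,2]
    red=(r>150)&(g<60); grn=(g>r+15)&(g<90); grn[:,112:]=0
    print(cen(J,red),cen(J,grn))
E
```

```text
(np.float64(131.9), np.float64(32.9), 588) (np.float64(61.6), np.float64(73.0), 6488)
(np.float64(132.1), np.float64(33.4), 776) (np.float64(61.7), np.float64(73.0), 6514)
```

The lid and pad centroids match the first picture to within half a pixel, so the bin is shut; the larger difference came from the arm and its shadow inside the patch.

```bash
timeout 200 python3 -c "
from rig import job; print(job.job_done())"
```

```text
the job is handed in; nothing more can be done
None
```

The worn wheel is in the bin, the bin is shut, and I handed the job in at about 29 s of the 67 s allowed. With the wheel in hand I pressed the lever to its stop and held it for about half a second. I then let go, dropped the wheel through the front of the mouth about 1 s later, and moved the arm clear.

**Final checks**
- **Wheel:** a picture just after the drop showed its hub inside the bin.
- **Lid and lever:** in the last picture both were back within half a pixel of where they started. My automatic before/after comparison failed at first (18 against a limit of 6). I put that down to the arm and its shadow in the patch, and checked the lid and pad positions directly instead.
- **Bystanders:** the clean wheel, ring tray, pearl dish and polish bar looked unmoved, though the arm partly hid the dish and tray. It also hid the green and yellow wheels in that picture, so I did not check those two at the end.

**What went wrong or disagreed**
- **First grasp:** it closed above the wheel without moving it noticeably. The fingertips turned out to be about 17 mm behind the reported tool point, not 8 mm ahead as stated, so I went lower and the second grasp held.
- **Press force:** it reached about 41 N at the lever's stop before I eased off. I took this as fingertip contact with the pad, not the arm or gripper body, which have a 40 N limit.

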